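# Push an engraved plate out over the drip tray for edge painting

## Robot

A 6-joint arm with a two-finger parallel gripper is mounted at the origin on the work surface. World frame = base frame: x ahead of the robot, y to its left, z up, the work surface at z = 0. Lengths are in mm, angles in rad, forces in N, time in s.
With the tool pointing down it reaches from about 375 to 975 mm from the base axis. Payload 3.8 kg.
Tool frame: the origin (TCP) lies on the centre line of the jaws, within the pads' length; the fingertips stand 14 mm ahead of it and the grasp point (between the pads) lies 5 mm behind it; z points along the fingers, y is the line along which they close (so a half turn about z gives the same grasp; the last joint's range is limited). The gripper opens to 85 mm and grips with 20 to 120 N. Pads are 22 mm wide; open, the fingers measure 114 mm over their backs; the gripper's body (76 mm by 85 mm) begins 54 mm behind the grasp point. The pads swing forward as they close: fully open they stand 13 mm farther back than shut.
Start: joints at [-1.167, 0.264, 1.604, -0, 1.274, -0.037], TCP at [287.992, -610.474, 245.28] pointing down, gripper open.
Joint ranges: [-2.63, 2.63], [-0.94, 2.18], [0.31, 2.57], [-1.31, 4.45], [0, 2.66], [-2.55, 2.55]. Speed limits (rad/s): [2.57, 2.57, 3.14, 3.14, 3.14, 3.14].

## Interface

Orientations are given as a unit quaternion [x, y, z, w].
In Python, from cell import robot gives the robot as it stands. Calls block until the motion is done:
- robot.reach(position, orientation): joint-space move of the TCP to a pose.
- robot.servo_line(position, orientation=None, vel=150, contact_N=None): straight line of the TCP; orientation=None keeps the orientation; vel is the mean speed in mm/s. With contact_N (N) it stops when the force on the tool has changed by that much, and returns True; else False.
- robot.goto_joints(angles): joint-space move.
- robot.set_gripper(opening): finger opening in mm; the grip force is fixed at half the most; returns when the fingers have stopped.
- robot.sleep(seconds).
- robot.inverse_kinematics(position, orientation): joint angles nearest the present ones, or None.
- robot.grab_frame(name): name is "scene" or "side" or "wrist"; returns a dict with "image" (384x512x3 uint8, red, green, blue), "vfov" (degrees; the focal length in pixels is half the picture's height over the tangent of half this angle, whatever the lens; pixels are square), "cx", "cy" (the principal point, pixels), "extrinsics" (4x4, takes a point from world to camera coordinates). Camera axes: x right, y down, z forward; pixel columns grow to the right and rows downward; lengths in mm; the calibration is good to about 2 mm. A picture is of the moment at which its call begins. There is no depth.
A pose or a line that the arm cannot do raises robot.Unreachable and nothing moves.
- robot.sign_off(): hands the job in; it is judged then, once.
Readings, each from a call of its own:
- robot.get_time_s(): time.
- robot.get_joint_pos(): joint angles.
- robot.get_joint_velocities(): joint speeds.
- robot.get_joint_efforts(): joint torques, N m.
- robot.get_eef_pos(): TCP position.
- robot.get_eef_rot(): TCP orientation.
- robot.get_ft_force(): force on the tool from outside, world axes, zero at the start.
- robot.get_wrist_torque(): the same for the moment, N m.
- robot.get_gripper_width(): finger opening in mm.
- robot.get_finger_force(): force on a finger pad.
Only numpy, scipy, OpenCV 4.12 (cv2) and the standard library are available. Lean on these libraries where they do the work, as an engineer would, in place of code of your own. Each camera call takes 0.05 s, during which the arm holds its last target. There are 200 camera calls.

## Task

With the fingertips, push the brown engraved plate along the white ledge until about a third of its length sticks out over the end where the blue drip tray stands, so that its edge can be painted. Keep the plate flat on the ledge, roughly square to it and between its long sides; never lift or tip it. Leave the tray and everything else standing where it is.

Things in the scene. Friction and masses are not known exactly. Their poses are not given: they have to be found in the camera images.
- plate: brown hardboard plate with thin engraved lines, 120 x 150 x 6 mm, 0.06 to 0.13 kg, lying loose on the ledge. Origin: centre of its underside; x along its 120 mm width, y along its 150 mm length, z up. At the start its y axis lies within about 0.2 rad of the ledge's y axis and its whole outline is on the ledge; it slides with ordinary friction (a few newtons at most) and tips over the ledge's end if more than 75 mm of it sticks out.
- ledge: white low shelf board on wooden cheeks, fixed to the table, 170 x 340 mm, its flat top 50 mm above the table (board 18 mm thick); no rim or fence. Origin: centre of its underside, at table height; x along its 170 mm depth (away from the robot), y along its 340 mm length, z up. Its two short ends are at y = +170 and -170 mm; both are open.
- tray: shallow open blue drip tray, 160 x 240 x 25 mm, 0.6 kg, on the table beyond one of the two short ends of the ledge, its near rim about 15 mm from that end. Origin: centre of its underside; x along 160 mm, y along 240 mm. Which end it stands at (its y in the ledge's frame, + or -) tells where the plate must stick out.
- glove_box: white carton with pink panels, 120 x 240 x 65 mm, on the table beyond the other short end of the ledge, about 15 mm from it. Origin: centre of its underside; x along 120 mm, y along 240 mm. Leave alone.
- brush_cup: black cup, 77 mm across and 90 mm high, with three brushes standing up to 175 mm above the table, on the far side of the ledge towards its +y end. Origin: centre of its underside. Leave alone.
- paper_cup: empty black paper cup, 78 mm across and 90 mm high, on the far side of the ledge towards its -y end. Origin: centre of its underside. Leave alone.
- paint_tube: white and yellow paint tube lying flat, 32 x 112 x 20 mm, on the table along the far side of the ledge. Origin: near its middle, underside; y along its length towards the cap. Leave alone.
There are look-alikes about, which are no part of the job. Of the things like the plate, leave any that is red or yellow; of the rest the smaller one is meant.

How it is judged:
By the outcome, as a careful person would: the job done as asked, in the order asked, and still so for the second after the job is handed in, with the robot touching nothing.
It also fails if it takes over 43 s, if anything falls off the work surface, if the arm or the gripper's body presses on something with over 40 N, if the wrist force passes 120 N, or if a joint passes its speed limit or range.

## Working session

There is one attempt and no reset: what is moved stays moved. The work goes in short steps, each a Python script; the robot and the scene stay as the last script left them, time stands still between calls to the robot, and variables do not carry over. Pictures are saved under pics/ and viewed, at most 10 in all, crops included, and the job is handed in when it is done.

```bash
mkdir -p pics; ls; cat > h.py <<'E'
import numpy as np, cv2
from cell import robot
def snap(name,fn):
    f=robot.grab_frame(name); np.savez('pics/'+fn+'.npz',**{k:np.array(v) for k,v in f.items()})
    cv2.imwrite('pics/'+fn+'.png',f['image'][:,:,::-1]); return f
def load(fn): return dict(np.load('pics/'+fn+'.npz'))
def ray(f,uv):
    fl=f['image'].shape[0]/2/np.tan(np.radians(float(f['vfov']))/2)
    uv=np.atleast_2d(uv).astype(float); d=np.c_[(uv[:,0]-f['cx'])/fl,(uv[:,1]-f['cy'])/fl,np.ones(len(uv))]
    R=f['extrinsics'][:3,:3]; t=f['extrinsics'][:3,3]; return -R.T@t, d@R
def plane(f,uv,z):
    c,d=ray(f,uv); return c+d*((z-c[2])/d[:,2])[:,None]
def tri(f1,u1,f2,u2):
    c1,d1=ray(f1,u1);c2,d2=ray(f2,u2);out=[]
    for a,b in zip(d1,d2):
        s=np.linalg.lstsq(np.c_[a,-b],c2-c1,rcond=None)[0]; p=c1+a*s[0];q=c2+b*s[1]; out.append(np.r_[(p+q)/2,np.linalg.norm(p-q)])
    return np.array(out)
E
python3 - <<'E'
from h import *
for n in ['scene','side','wrist']:
    f=snap(n,n+'0'); print(n,f['vfov'],f['cx'],f['cy'],ray(f,[[256,192]]))
a=cv2.imread('pics/scene0.png');b=cv2.imread('pics/side0.png')
cv2.imwrite('pics/both.png',cv2.resize(np.vstack([a,b]),None,fx=.78,fy=.78))
E
```

```text
pics
scene 48.992713790789466 256.04656204144794 189.83177556548273 (array([1056.32567493,  556.95029719, 1043.66531924]), array([[-0.43884479, -0.43260338, -0.78758876]]))
side 48.84769556248745 254.02071853616974 184.76291087798776 (array([-62.0633025 , 543.48353221, 929.50862931]), array([[ 0.48680101, -0.43564488, -0.75733297]]))
wrist 62.13680492893491 262.471929546922 183.56303002435902 (array([ 349.70064398, -581.38844687,  371.59848145]), array([[-0.27731902, -0.10375881, -0.9557414 ]]))
```

View pics/scene0.png

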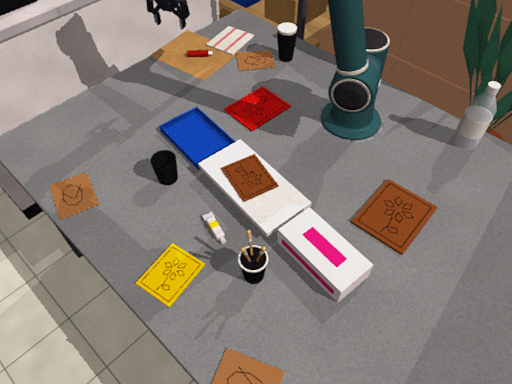

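View pics/side0.png

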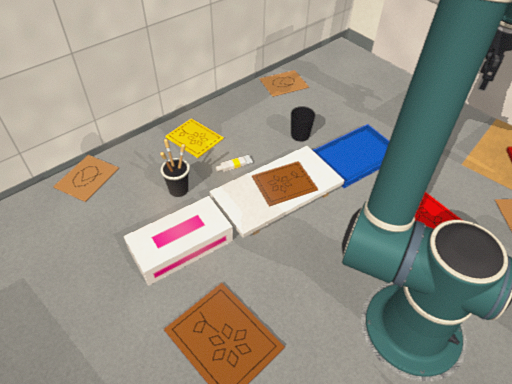

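The plate lies on the ledge (scene about (250,177), side about (285,184)). The tray is at the far, −y end, the glove box at the +y end, and the larger brown board on the table is the decoy. Next I'll get the corners by mask.

```bash
cat >> h.py <<'E'
def brown(f):
    h=cv2.cvtColor(f['image'],cv2.COLOR_RGB2HSV); return cv2.inRange(h,(3,90,40),(18,255,255))
def blob(m,uv,close=5):
    m=cv2.morphologyEx(m,cv2.MORPH_CLOSE,np.ones((close,close)))
    cs,_=cv2.findContours(m,cv2.RETR_EXTERNAL,cv2.CHAIN_APPROX_NONE)
    return max(cs,key=lambda c:cv2.pointPolygonTest(c,tuple(map(float,uv)),True))
def quad(c):  # corners by line fits to the sides of the hull
    hull=cv2.convexHull(c); e=.02
    while len(q:=cv2.approxPolyDP(hull,e*cv2.arcLength(hull,True),True))>4: e+=.005
    q=q[:,0].astype(float); P=c[:,0].astype(float); L=[]
    for i in range(len(q)):
        a,b=q[i],q[(i+1)%len(q)]; t=(b-a)/np.linalg.norm(b-a); r=P-a; s=r@t; n=abs(r@[-t[1],t[0]])
        k=P[(n<3)&(s>.1*np.linalg.norm(b-a))&(s<.9*np.linalg.norm(b-a))].astype(np.float32)
        v=cv2.fitLine(k,cv2.DIST_HUBER,0,.01,.01).ravel(); L.append(np.cross([*v[2:],1],[*(v[2:]+v[:2]),1]))
    p=[np.cross(L[i-1],L[i]) for i in range(len(q))]; return np.array([x[:2]/x[2] for x in p])
E
python3 - <<'E'
from h import *
np.set_printoptions(precision=1,suppress=True)
for n,uv,luv in [('scene0',(250,177),(270,208)),('side0',(285,184),(240,210))]:
    f=load(n); q=quad(blob(brown(f),uv)); print(n,q.tolist())
    p=plane(f,q,56); print(p, np.linalg.norm(p-np.roll(p,-1,0),axis=1),p.mean(0))
    h=cv2.cvtColor(f['image'],cv2.COLOR_RGB2HSV); 
    print('white hsv',h[luv[1],luv[0]])
    m=cv2.inRange(h,(0,0,170),(180,60,255)); c=blob(m|brown(f),luv,3); 
    a=cv2.approxPolyDP(cv2.convexHull(c),4,True)[:,0]; print(a.tolist()); print(plane(f,a,50)[:,:2].tolist())
    t=cv2.inRange(h,(100,150,60),(130,255,255)); c=blob(t,(200,135) if n[1]=='c' else (355,155)); print('tray',plane(f,quad(c),25)[:,:2].tolist())
    im=f['image'][:,:,::-1].copy(); im[m>0]=(255,255,0); x,y=luv; cv2.imwrite('pics/m%s.png'%n,cv2.resize(im[max(0,y-110):y+60,max(0,x-120):x+130],None,fx=3,fy=3,interpolation=0))
E
```

```text
scene0 [[253.9605404248307, 154.45986431380194], [277.7270675378425, 185.64363462137453], [243.22049604110774, 200.82827487924018], [221.1891117333277, 167.78695516732742]]
[[ 400.7  -96.2   56. ]
 [ 443.4   45.    56. ]
 [ 555.4   10.1   56. ]
 [ 511.8 -130.8   56. ]] [147.5 117.3 147.5 116.4] [477.8 -43.   56. ]
white hsv [ 10  13 235]
[[198, 163], [242, 140], [373, 264], [368, 275], [339, 300]]
[[545.3939779744245, -203.1206708544545], [377.0051418294238, -174.55006043742526], [463.5589210539363, 401.29251235642056], [499.1544718810851, 410.110859046684], [605.8254030552606, 397.4201154265011]]
tray [[354.2344210376989, -437.1686682045271], [382.51435672035666, -210.0428429345002], [544.5229061064879, -226.9612180634009], [519.8069665089871, -453.7368419879232]]
side0 [[297.76924556613125, 161.48585996093664], [317.5047681793822, 189.09839787143613], [269.2527596277145, 205.61664078346922], [251.60652883599872, 175.56945058608906]]
[[ 510.7 -129.3   56. ]
 [ 399.2  -96.1   56. ]
 [ 440.7   45.    56. ]
 [ 553.8   10.7   56. ]] [116.4 147.1 118.2 146.5] [476.1 -42.4  56. ]
white hsv [ 23  14 241]
[[343, 179], [327, 195], [202, 266], [150, 285], [123, 236], [306, 145]]
[[382.5245687641774, -183.83162674185587], [370.7266881411995, -104.95416568724056], [409.14655735477726, 287.3481494366073], [445.0062807186525, 407.76581058609133], [605.7419793465236, 388.2815813496431], [549.4370214695942, -203.1417777540371]]
tray [[545.2913927963947, -152.6939109538804], [348.07141812654356, -391.0235913443811], [370.85664742664244, -208.37772745201562], [536.4678699646986, -225.95061640196695]]
```

View pics/mscene0.png

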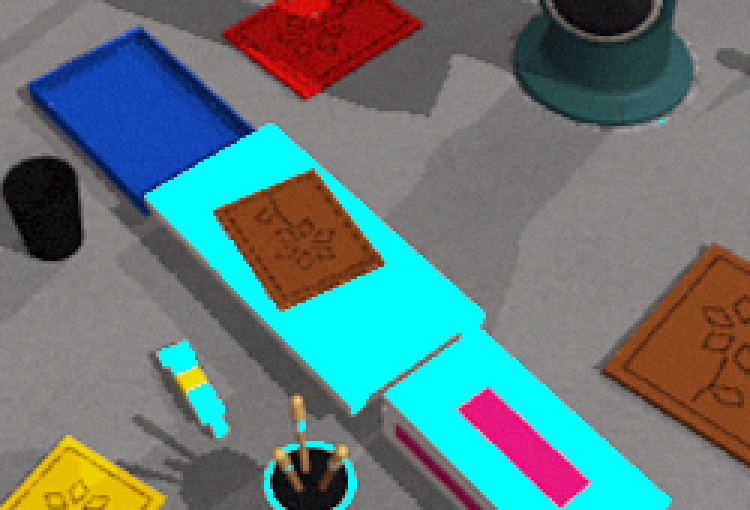

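View pics/mside0.png

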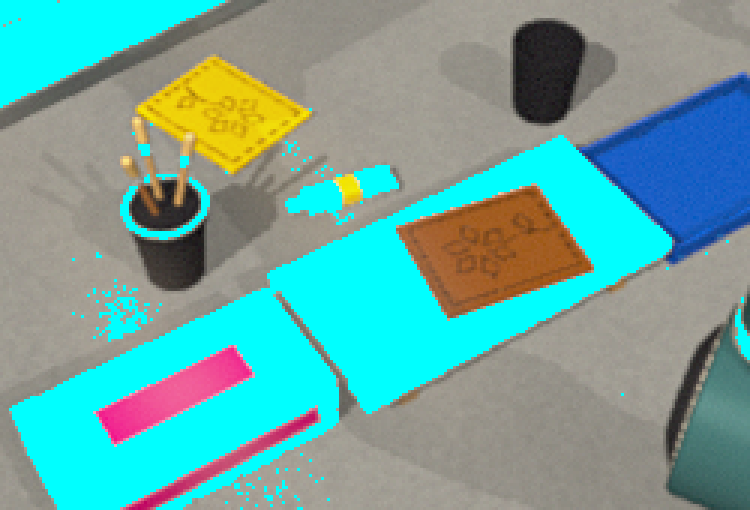

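The masks outline the ledge's top cleanly; its corners in the scene view are about (199,163), (240,139), (312,204), (268,235). I'll refine these with line fits, then triangulate.

```bash
python3 - <<'E'
from h import *
np.set_printoptions(precision=1,suppress=True)
S=load('scene0');D=load('side0')
man={'scene0':[(199.3,163),(240,139.3),(311.7,204),(267.7,235.3)],'side0':[(308.3,145),(344,181),(242.3,237.7),(209.3,192.7)]}
def order(q,ref): return np.array([q[np.argmin(np.linalg.norm(q-r,axis=1))] for r in np.array(ref)])
L={};P={}
for n,f in (('scene0',S),('side0',D)):
    h=cv2.cvtColor(f['image'],cv2.COLOR_RGB2HSV)
    roi=np.zeros(h.shape[:2],np.uint8); cv2.fillPoly(roi,[np.int32(np.round(man[n]))],255); roi=cv2.dilate(roi,np.ones((5,5)))
    m=(cv2.inRange(h,(0,0,170),(180,60,255))|brown(f))&roi
    L[n]=order(quad(blob(m,np.mean(man[n],0),5)),man[n])
    q=quad(blob(brown(f),(250,177) if n[1]=='c' else (285,184)))
    w=plane(f,q,56); P[n]=order(q,q[[np.argmin(w[:,0]),np.argmax(w[:,1]),np.argmax(w[:,0]),np.argmin(w[:,1])]])
    e=plane(f,L[n],50); print(n,'ledge',e[:,:2].tolist(),np.linalg.norm(e-np.roll(e,-1,0),axis=1))
l=tri(S,L['scene0'],D,L['side0']); p=tri(S,P['scene0'],D,P['side0'])
print(l,l.mean(0));print(p,p.mean(0))
y=l[[3,2]].mean(0)-l[[0,1]].mean(0); x=l[[0,3]].mean(0)-l[[1,2]].mean(0)
print('len',np.linalg.norm(y[:2]),np.linalg.norm(x[:2]),'yaw',np.arctan2(-y[0],y[1]),np.arctan2(x[1],x[0]))
py=p[[1,2]].mean(0)-p[[0,3]].mean(0); print('plate yaw',np.arctan2(-py[0],py[1]),np.linalg.norm(py[:2]))
np.savez('meas.npz',l=l,p=p)
f=robot.get_ft_force();print(f,robot.get_time_s(),robot.get_eef_rot())
E
```

```text
scene0 ledge [[547.046008022568, -203.90773531624416], [376.57143355050687, -183.76796762243737], [421.87641389613304, 172.50822357813473], [587.1981762781536, 145.40882475598227]] [171.7 359.1 167.5 351.6]
side0 ledge [[548.410413237464, -204.50568211333575], [372.4912562813998, -181.08641247597257], [412.2280102496188, 167.2855796811677], [590.1334502186077, 147.8698847975192]] [177.5 350.6 179.  354.8]
[[ 547.6 -203.3   51.1    0.4]
 [ 374.5 -185.3   46.4    1.9]
 [ 416.1  166.7   42.     5.1]
 [ 588.6  147.7   52.5    2.3]] [481.7 -18.6  48.    2.4]
[[ 399.9  -97.    54.7    0. ]
 [ 442.    43.8   53.7    0.1]
 [ 554.8    9.6   54.7    0.4]
 [ 511.5 -130.8   55.1    1.1]] [477.1 -43.6  54.6   0.4]
len 353.9005812465583 173.76049858654252 yaw -0.11698706243200736 -0.10653802056287368
plate yaw -0.29505417088271846 146.9393183193653
[ 0.2  0.1 -0.6] 0.15 [ 1.   0.2 -0.  -0. ]
```

```bash
cat >> h.py <<'E'
psi=-.112; ex=np.array([np.cos(psi),np.sin(psi)]); ey=np.array([-np.sin(psi),np.cos(psi)])
O=np.array([461.,-194.])+170*ey
def W(x,y,z): return [*(O+x*ex+y*ey),z]
def Lf(p): d=np.atleast_2d(p)[:,:2]-O; return np.c_[d@ex,d@ey]
def q(a): return [np.cos(a/2),np.sin(a/2),0,0]
E
python3 - <<'E'
from h import *
np.set_printoptions(precision=2,suppress=True)
p=np.load('meas.npz')['p']; print('O',O,'plate L',Lf(p),Lf(p).mean(0))
S=load('scene0');D=load('side0')
print('brush cup',Lf(plane(S,[[254,256]],90)),Lf(plane(D,[[175.5,168]],90)),'brush tips',Lf(tri(S,[[249,232],[243,250],[264,250]],D,[[166,141],[162,154],[182,146]])))
for a in (np.pi/2+psi,psi-np.pi/2):
    for y,z in((105,150),(105,65),(-55,65)):
        print(a,y,z,robot.inverse_kinematics(W(0,y,z),q(a)))
E
```

```text
O [480.   -25.07] plate L [[ -71.61  -80.45]
 [ -45.45   64.14]
 [  70.48   42.84]
 [  43.14 -101.53]] [ -0.86 -18.75]
brush cup [[175.1 220.2]] [[181.6  220.84]] brush tips [[182.61 223.65]
 [204.49 230.07]
 [167.22 223.51]]
1.4587963267948965 105 150 [ 0.11  0.01  2.08 -0.    1.06  0.22]
1.4587963267948965 105 65 [ 0.11  0.12  2.14 -0.    0.88  0.22]
1.4587963267948965 -55 65 [-0.22  0.09  2.18 -0.    0.88 -0.11]
-1.6827963267948967 105 150 None
-1.6827963267948967 105 65 None
-1.6827963267948967 -55 65 None
```

```bash
python3 - <<'E'
from h import *
np.set_printoptions(precision=2,suppress=True)
a=np.pi/2+psi
robot.set_gripper(85)
robot.reach(W(0,105,200),q(a))
robot.servo_line(W(0,105,85),vel=120)
print(robot.servo_line(W(0,105,45),vel=25,contact_N=3),robot.get_eef_pos(),robot.get_ft_force())
z=robot.get_eef_pos()[2]; robot.servo_line(W(0,105,z+2),vel=20)
np.save('z.npy',z); print(robot.get_eef_pos(),robot.get_ft_force(),robot.get_gripper_width(),robot.get_time_s())
f1=snap('side','side1');f2=snap('scene','scene1')
c=[cv2.resize(i,None,fx=3,fy=3) for i in (f1['image'][110:270,180:380],f2['image'][90:250,170:340])]
cv2.imwrite('pics/c1.png',cv2.resize(c[0],None,fx=1,fy=1)[:,:,::-1])
E
```

```text
True [491.64  79.27  51.01] [-1.56 -0.41  4.66]
[491.8   79.28  53.  ] [0.45 0.85 0.6 ] 85.19456535265668 5.55
```

View pics/c1.png

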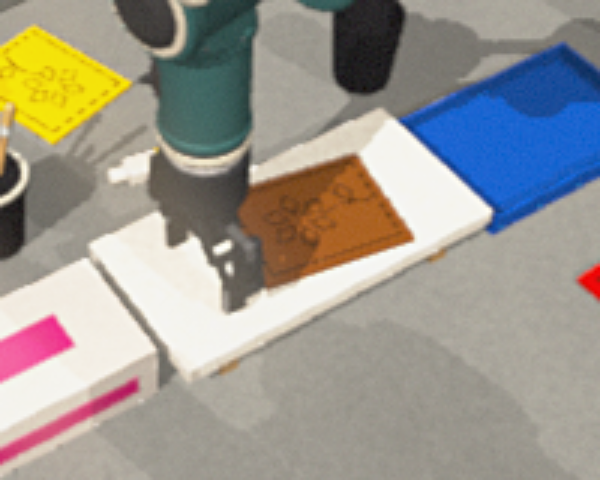

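The fingertips are behind the plate's trailing edge, hanging just above the ledge top (contact came at TCP z 51, tip about 50, as expected). I'll push most of the way, then measure.

```bash
cat > look.py <<'E'
from h import *
np.set_printoptions(precision=1,suppress=True)
def plate(tag,s=(235,165),d=(300,172)):
    for n,uv in (('scene',s),('side',d)):
        f=snap(n,n+tag); c=blob(brown(f),uv); w=Lf(plane(f,c[:,0],56))
        r=cv2.minAreaRect(w.astype(np.float32)); print(n,'min/max y',w[:,1].min(),w[:,1].max(),'x',w[:,0].min(),w[:,0].max(),r)
E
python3 - <<'E'
from look import *
z=float(np.load('z.npy'))+1.8
print(robot.servo_line(W(0,105,z),vel=20),robot.servo_line(W(0,-35,z),vel=40,contact_N=25),robot.get_eef_pos(),Lf(robot.get_eef_pos()),robot.get_ft_force(),robot.get_time_s())
plate('2')
f=load('side2')['image'][100:260,190:390];g=load('scene2')['image'][90:250,170:340]
cv2.imwrite('pics/c2.png',np.hstack([cv2.resize(i,(400,360)) for i in (f,g)])[:,:,::-1])
E
```

```text
False False [476.1 -59.8  52.8] [[  0.  -34.9]] [-0.2 -0.9  0.4] 9.55
scene min/max y -87.59779805856618 -46.1569248525033 x -47.648261228744204 23.84730332469942 ((-11.703208923339844, -67.00556945800781), (71.54124450683594, 41.34324645996094), 0.6214845776557922)
side min/max y -89.25893722115055 -45.89175999825585 x -20.488128514807954 62.519849677891315 ((21.07303237915039, -67.62065887451172), (82.91786193847656, 43.240543365478516), 0.3054027259349823)
```

View pics/c2.png

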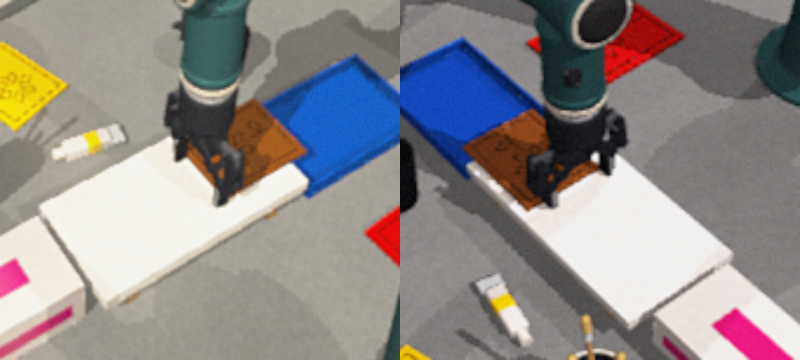

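The plate is now square to the ledge against both fingers. Its trailing edge is at y = −46, so it overhangs about 26 mm, and another 24 mm is needed.

```bash
python3 - <<'E'
from look import *
z=float(np.load('z.npy'))+1.8
print(robot.servo_line(W(0,-58,z),vel=25,contact_N=25),robot.get_eef_pos())
robot.servo_line(W(0,-15,z),vel=60); robot.servo_line(W(0,-10,200),vel=150)
robot.reach(W(0,140,280),q(np.pi/2+psi))
plate('3',(220,150),(315,160)); print(robot.get_time_s())
f=load('side3')['image'][100:260,190:390];g=load('scene3')['image'][90:250,150:320]
cv2.imwrite('pics/c3.png',np.hstack([cv2.resize(i,(400,360)) for i in (f,g)])[:,:,::-1])
E
```

```text
False [473.5 -82.7  52.8]
scene min/max y -221.46147978872156 -69.77376317577743 x -47.00954603225981 73.4428816156817 ((13.130115509033203, -145.54965209960938), (152.18246459960938, 119.71319580078125), 89.64324188232422)
side min/max y -219.95208400786336 -69.55998718609995 x -47.81879465283168 74.87212458001204 ((13.736717224121094, -144.74468994140625), (149.74169921875, 123.09432983398438), 89.68560791015625)
13.5333
```

View pics/c3.png

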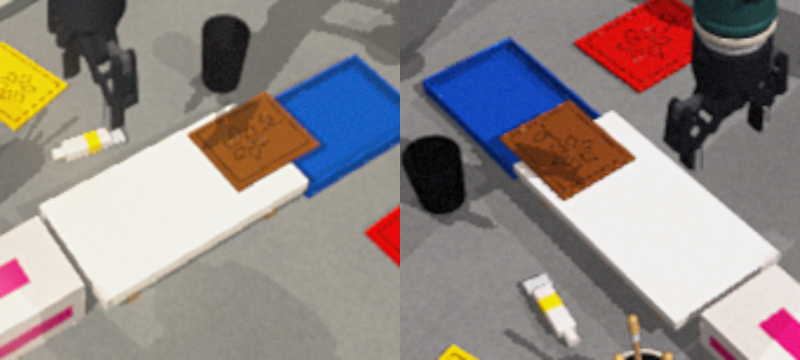

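The plate overhangs about 50 mm, is square to within 0.01 rad, and spans x = −47 to +74 on a ±85 mm ledge. It lies flat, the robot is clear and the tray hasn't moved, so I'm handing in.

```bash
python3 -c "
from h import *
print(robot.sign_off())"
```

```text
the job is handed in; nothing more can be done
None
```

I pushed the brown plate until about 50 mm (a third of its length) sticks out over the tray end. It is flat, square to the ledge and between its long sides, nothing else was touched, and I handed the job in at about 13.5 s.

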